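# Retighten the monitor arm's clamp bolt with the reversible ratchet

## Robot

A 6-joint arm with a two-finger parallel gripper is mounted at the origin on the work surface. World frame = base frame: x ahead of the robot, y to its left, z up, the work surface at z = 0. Lengths are in m, angles in rad, forces in N, time in s.
With the tool pointing down it reaches from about 0.275 to 0.85 m from the base axis. Payload 19 kg.
Tool frame: the origin (TCP) lies midway between the tips of the shut fingers; the grasp point (between the pads) lies 19 mm behind it; z points along the fingers, y is the direction in which the jaws open and shut (so a half turn about z gives the same grasp; the last joint's range is limited). The gripper opens to 85 mm and grips with 20 to 120 N. Pads are 22 mm wide; open, the fingers measure 114 mm over their backs; the gripper's body (76 mm by 85 mm) begins 54 mm behind the grasp point. The pads swing forward as they close: fully open they stand 13 mm farther back than shut.
Start: joints at [1.216, 0.15, 1.437, -0, 1.554, -0.134], TCP at [0.126, 0.561, 0.198] pointing down, gripper open.
Joint ranges: [-2.8, 2.8], [-0.68, 2.1], [0.12, 2.68], [-1.39, 4.53], [0.16, 2.79], [-2.81, 2.81]. Speed limits (rad/s): [1.89, 1.89, 2.22, 3.01, 3.01, 3.01].

## Interface

Orientations are given as a unit quaternion [w, x, y, z].
In Python, from bench import manip gives the robot as it stands.
- The arm moves only by the tool send_rows, never from a script. Its argument "motion" is a list of rows, each an object of numbers: "x", "y", "z": the shift along the tool's x, y, z in cm; "wx", "wy", "wz": the turn, a rotation vector about the tool's x, y, z in degrees. In form: [{"x": .., "y": .., "z": .., "wx": .., "wy": .., "wz": ..}, ...]. A call has 1 to 12 rows; each row shifts and turns the pose as measured when the row begins, along the tool's axes as they then stand; what a row does not reach is not made up. A row lasts 1/12 s, in which the tool goes at most 41.7 mm and 7.16 degrees, less where a joint would pass 70% of its speed; a pose out of reach is approached as far as the arm can. A call is refused whole if a number of a shift passes 4.17 or a number of a turn 7.16, either way. A call with a gripper value outside its range is refused whole. "gripper" is the closure, from -1 (fully open) to 1 (shut), set as the call begins (left out, the last holds). The fingers move at their own pace and stop on an object; the grip force is fixed at half the most. Time passes only in rows, so rows that do not move let the fingers close. It gives the time, the measured TCP pose, the force and the opening at its end, in the units of the state.
- manip.read_state(): the state, without advancing time (a new reading comes with each control period).
- manip.read_camera(name): name is "side" or "top"; returns a dict with "pixels" (420x560x3 uint8, red, green, blue), "depth" (420x560 float32, m along the optical axis (not along the pixel's ray), 0 where there is no reading), "intrinsics" (3x3 intrinsics, pixels), "R" (3x3) and "t" (3): a world point X has camera coordinates R X + t. Camera axes: x right, y down, z forward; pixel columns grow to the right and rows downward; lengths in m; the calibration is good to about 2 mm. A picture is of the moment at which its call begins.
- manip.hand_in(): hands the job in, once; it reports no verdict.
The state is a dict: "time_s": time; "qpos": joint angles; "qvel": joint speeds; "tau": joint torques, N m; "ee_pos": TCP position; "eef_rot": TCP orientation; "wrist_force": force on the tool from outside, world axes, zero at the start; "ft_torque": the same for the moment, N m; "width": opening from 0.0 (shut) to 1.0 (fully open).
Only numpy, scipy, OpenCV 4.12 (cv2) and the standard library are available. Lean on these libraries where they do the work, as an engineer would, in place of code of your own. Each camera call takes 0.05 s, during which the arm holds its last target.

## Task

The monitor arm's clamp bolt has worked loose and the ratchet wrench sitting on it is still set to loosen. First flip the ratchet's direction lever fully over to the tighten side, then work the handle to and fro, as many strokes as it takes, to turn the bolt clockwise until the black mark on its flange lines up with the black mark on the base plate, and stop there. Leave the lever on tighten, let go, and leave the pen pot, mug and stapler standing where they are.

Things in the scene. Friction and masses are not known exactly. Their poses are not given: they have to be found in the camera images.
- mount: Monitor-arm mount, fixed to the desk: grey plate 10 mm thick. Origin at desk height on the clamp bolt's vertical axis; x points from there to the fixed black mark on the plate (radial bar 63 to 85 mm from the axis), z up. The plate spans -85 to 160 mm in x, -88 to 138 mm in y. Two steel pins (10 mm thick, top 56 mm over the desk, 78 mm from the axis) stop the handle's swing.
- post (a point): Top of the mount's post (42 mm thick, foot 64 mm) at x 105, y 90 mm of the mount. On it lies a folded arm 36 mm wide, 99 to 130 mm above the desk, reaching 180 mm from the post in the direction 75 degrees from the mount's x towards its y. All fixed.
- bolt (a joint): Turn of the clamp bolt with its aluminium flange under the ratchet head (116 mm diameter, top 18 mm above the desk, radial black mark 37 to 57 mm from the axis), rad; positive is clockwise from above, tightening. At 0 its mark is in line with the plate's mark; it starts at -1.8 to -0.95. It stays where left; the ratchet turns it, with about 0.5 N m.
- ratchet (a joint): Swing of the ratchet's handle about the bolt's axis, rad, positive clockwise from above; at 0 it points along the mount's -x; stops at -0.7 and 0.7. With the lever on tighten, clockwise swings drive the bolt and others click back freely (18 clicks a turn: up to 0.35 rad is lost before it bites); on loosen the reverse. It stays where left (0.15 N m moves it freely).
- handle_grip (a point): Middle of the handle's black grip, 150 mm from the bolt's axis, 45 mm above the desk; x points along the handle to the head. The grip is 24 mm wide, 24 mm high, 110 to 195 mm from the axis, 33 to 57 mm above the desk; then an 18 mm wide shank and a steel head 80 mm in diameter round the axis, 24 to 52 mm above the desk.
- selector (a joint): Direction lever on the ratchet's head, rad, -0.5 to 0.5. Its upright pivot is on the handle's centre line, 40 mm from the bolt's axis; from there it reaches back over the head. 0 = along the handle; positive clockwise from above. Looking from the grip towards the head: tip fully right (0.5) is tighten, left (-0.5) loosen. It stays where left; about 3 N at the tip moves it.
- selector_tip (a point): Top centre of the upright thumb tab at the lever's tip, 52 mm from its pivot, 88 mm above the desk. The tab is 14 mm long along the lever and 10 mm wide; the flat lever bar under it is 12 mm wide, its top 64 mm above the desk. x points along the lever from pivot to tip.
- selector_pivot (a point): Point on the lever's pivot axis, 88 mm above the desk, straight above the handle's centre line 40 mm from the bolt's axis.
- pen_pot: Dark steel pen pot, 72 mm in diameter, 85 mm tall, with three pens up to 122 mm; origin centre of its underside. Leave it alone.
- mug: White mug, 80 mm in diameter, 90 mm tall, with a handle on its +y side; origin centre of its underside. Leave it alone.
- stapler: Black and steel stapler 150 x 36 mm, 57 mm tall, long along its x; origin centre of its underside. Leave it alone.

How it is judged:
By the outcome, as a careful person would: the job done as asked, in the order asked, and still so for the second after the job is handed in, with the robot touching nothing.
It also fails if it takes over 50 s, if anything falls off the work surface, if the arm or the gripper's body presses on something with over 40 N, if the wrist force passes 120 N, or if a joint passes its speed limit or range.

## Working session

There is one attempt and no reset: what is moved stays moved. The work goes in short steps, Python scripts to look and compute and a tool call to move; the robot and the scene stay as the last step left them, time stands still between calls to the robot, and variables do not carry over. Pictures are saved under pics/ and viewed, and the job is handed in when it is done.

Besides the shell and the picture viewer there is one more tool, called after "Call:" as name(argument=value, ...), one argument or row to a line, values as JSON. send_rows: Moves the arm, as the interface text tells. Its arguments: {"type":"object","properties":{"motion":{"type":"array","items":{"type":"object","properties":{"x":{"type":"number"},"y":{"type":"number"},"z":{"type":"number"},"wx":{"type":"number"},"wy":{"type":"number"},"wz":{"type":"number"}}}},"gripper":{"type":"number"}},"required":["motion"]}

```bash
mkdir -p pics; ls
cat > h.py <<'E'
import numpy as np,cv2
from bench import manip
def cam(n,name):
    c=manip.read_camera(n); cv2.imwrite(f'pics/{name}.png',c['pixels'][:,:,::-1]); np.savez(f'pics/{name}.npz',**c); return c
def w(c,u,v,z=None):
    K=c['intrinsics'];R=c['R'];t=c['t'];r=np.linalg.inv(K)@[u,v,1]
    if z is None: d=c['depth'][int(v),int(u)]; return R.T@(r*d-t)
    o=-R.T@t; d=R.T@r; return o+d*(z-o[2])/d[2]
def proj(c,X):
    p=c['intrinsics']@(c['R']@np.array(X)+c['t']); return p[:2]/p[2]
E
python3 - <<'E'
from h import *
for n in('side','top'):
    c=cam(n,n+'0'); print(n,-c['R'].T@c['t'])
print(manip.read_state())
E
```

```text
pics
side [ 0.237321   -0.79727357  0.62235232]
top [0.38066535 0.03309935 1.48368008]
{'time_s': 0.1, 'qpos': array([ 1.21601864e+00,  1.50937744e-01,  1.43795085e+00,  3.02511393e-06,
        1.55380362e+00, -1.33996743e-01]), 'qvel': array([ 0.00195565, -0.00054344, -0.00228929, -0.00035564, -0.00146405,
       -0.0011895 ]), 'tau': array([ 5.79559317e-03, -7.14387345e+01, -5.71787953e+01, -2.04361359e-04,
        7.27676801e-03, -7.46398382e-05]), 'ee_pos': array([0.1258468 , 0.56079663, 0.19774288]), 'eef_rot': array([-1.34493141e-04,  1.10166416e-01,  9.93913003e-01, -5.33077785e-04]), 'wrist_force': array([ 0.2803288 , -0.52248374,  0.02977034]), 'ft_torque': array([-0.02420564,  0.00344586,  0.02599585]), 'width': 0.9995120331264791}
```

View pics/top0.png

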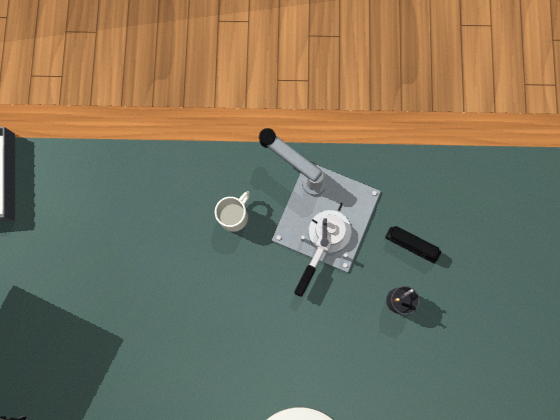

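View pics/side0.png

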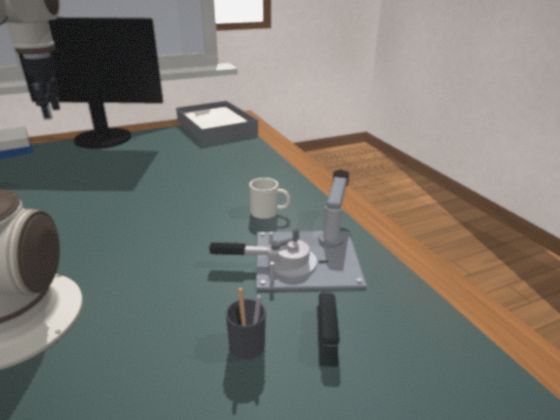

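Run:
```python
from h import *
a=cv2.imread('pics/top0.png')[150:310,210:450]
cv2.imwrite('pics/t0c.png',cv2.resize(a[40:160,50:170],None,fx=5,fy=5,interpolation=cv2.INTER_CUBIC))
a=cv2.imread('pics/side0.png')[165:305,200:375]
cv2.imwrite('pics/s0c.png',cv2.resize(a,None,fx=4,fy=4,interpolation=cv2.INTER_CUBIC))
```

```text
(no output)
```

View pics/t0c.png

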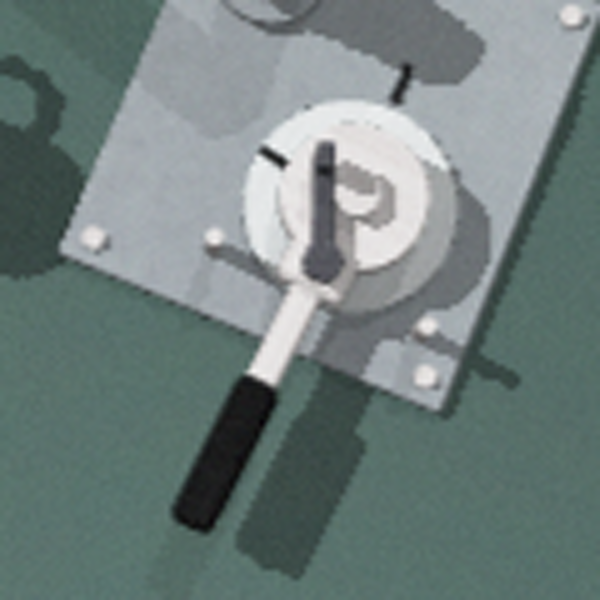

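View pics/s0c.png

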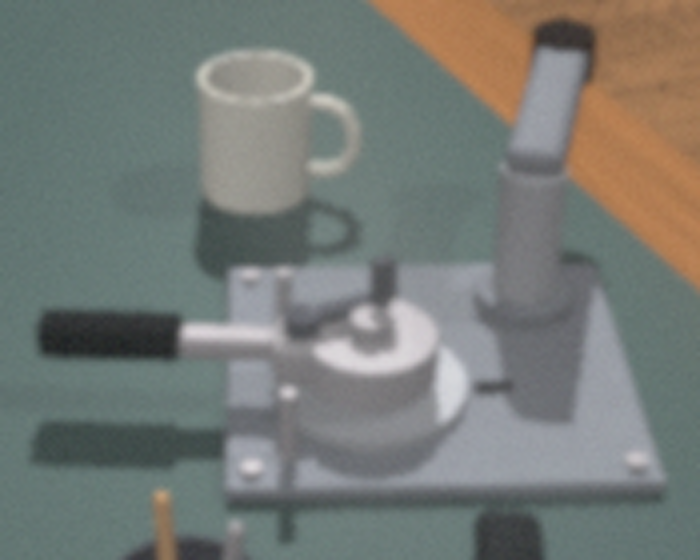

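Run:
```python
from h import *
c=dict(np.load('pics/top0.npz'))
P=lambda u,v,z:w(c,260+u/5-.4,190+v/5-.4,z)
pts=dict(mi=(397,100,.01),mo=(408,66,.01),fi=(286,163,.018),fo=(262,150,.018),p1=(214,237,.056),p2=(427,325,.056),
 cBL=(62,253,.01),cBR=(443,412,.01),gripend=(196,520,.057),gripstart=(258,385,.057),tip=(325,150,.088),piv=(322,263,.07),hd=(353,197,.052),fl=(350,207,.018))
W={k:P(*v) for k,v in pts.items()}
for k,v in W.items(): print(k,v.round(4))
# local -> world fit
L=dict(mi=(.063,0),mo=(.085,0),cBL=(-.085,.138),cBR=(-.085,-.088))
A=np.array([L[k] for k in L]);B=np.array([W[k][:2] for k in L])
a0=A-A.mean(0);b0=B-B.mean(0)
th=np.arctan2((a0[:,0]*b0[:,1]-a0[:,1]*b0[:,0]).sum(),(a0*b0).sum())
R=np.array([[np.cos(th),-np.sin(th)],[np.sin(th),np.cos(th)]]);o=B.mean(0)-R@A.mean(0)
print(th,o,(B-(A@R.T+o)).round(4))
for k in W: 
  l=R.T@(W[k][:2]-o); print(k,l.round(4),np.hypot(*l).round(4),np.arctan2(l[1],l[0]).round(3))
for k in ('mug','pot'):pass
for n,u,v,z in(('mug',232,211,.09),('pot',404,298,.085),('stap',413,243,.057),('post',314,182,.12),('armend',267,137,.13)): print(n,w(c,u,v,z).round(3))
```

```text
mi [ 0.6556 -0.0986  0.01  ]
mo [ 0.6747 -0.1046  0.01  ]
fi [ 0.6182 -0.0378  0.018 ]
fo [ 0.6251 -0.0247  0.018 ]
p1 [0.5719 0.0015 0.056 ]
p2 [ 0.5275 -0.1106  0.056 ]
cBL [0.5678 0.0829 0.01  ]
cBR [ 0.4854 -0.1239  0.01  ]
gripend [0.424  0.0087 0.057 ]
gripstart [ 0.4944 -0.0225  0.057 ]
tip [ 0.614  -0.0545  0.088 ]
piv [ 0.5574 -0.0545  0.07  ]
hd [ 0.5951 -0.0718  0.052 ]
fl [ 0.5947 -0.0727  0.018 ]
-0.37585113719327895 [ 0.59638791 -0.07470015] [[ 0.0006 -0.0008]
 [-0.0008  0.0013]
 [-0.0002 -0.002 ]
 [ 0.0004  0.0014]]
mi [ 0.0638 -0.0005] 0.0638 -0.008
mo [0.0838 0.0009] 0.0838 0.011
fi [0.0067 0.0424] 0.0429 1.413
fo [0.0084 0.0571] 0.0577 1.425
p1 [-0.0508  0.0619] 0.0801 2.258
p2 [-0.0509 -0.0587] 0.0777 -2.285
cBL [-0.0845  0.1361] 0.1602 2.126
cBR [-0.0851 -0.0865] 0.1214 -2.348
gripend [-0.191   0.0143] 0.1915 3.067
gripstart [-0.1141  0.0111] 0.1146 3.044
tip [0.009  0.0253] 0.0268 1.229
piv [-0.0437  0.0045] 0.0439 3.04
hd [-0.0023  0.0023] 0.0032 2.354
fl [-0.0023  0.0013] 0.0026 2.635
mug [0.632 0.186 0.09 ]
pot [ 0.417 -0.257  0.085]
stap [ 0.561 -0.289  0.057]
post [ 0.706 -0.025  0.12 ]
armend [0.82  0.098 0.13 ]
```

Call:
send_rows(
  motion=[
    {"wz": 6.75},
    {"wz": 6.75},
    {"x": 0},
  ],
  gripper=1,
)

```text
validation failed for argument at $.mo...
```

```bash
cat >> h.py <<'E'
from scipy.spatial.transform import Rotation as Ro
def st():
    s=manip.read_state(); q=s['eef_rot']; R=Ro.from_quat([q[1],q[2],q[3],q[0]]).as_matrix()
    print('t',round(s['time_s'],2),'p',s['ee_pos'].round(4),'yang',np.arctan2(R[1,1],R[0,1]).round(3),'zax',R[:,2].round(3),'F',s['wrist_force'].round(1),'w',round(s['width'],3)); return s,R
def to(*tg):
    s,R=st()
    p=s['ee_pos']
    for g in tg:
        d=R.T@(np.array(g)-p); print('tool cm',(d*100).round(2),'rows',np.abs(d).max()/.0417); p=np.array(g)
E
python3 -c "
from h import *
to((.629,-.023,.2),(.629,-.023,.072))"
```

```text
t 0.1 p [0.1258 0.5608 0.1977] yang 1.35 zax [-0.    -0.001 -1.   ] F [ 0.3 -0.5  0. ] w 1.0
tool cm [-61.88 -45.94  -0.18] rows 14.839001184279914
tool cm [-0.00e+00  1.00e-02  1.28e+01] rows 3.069542508905409
```

Call:
send_rows(
  motion=[
    {"x": 0, "y": 0, "z": 0, "wx": 0, "wy": 0, "wz": 6.75},
    {"x": 0, "y": 0, "z": 0, "wx": 0, "wy": 0, "wz": 6.75},
    {"x": 0, "y": 0, "z": 0, "wx": 0, "wy": 0, "wz": 0},
  ],
  gripper=1,
)

```text
time_s: 0.35
ee_pos: [0.1257, 0.5604, 0.1967]
eef_rot: [-0.0, 0.23, 0.973, -0.002]
wrist_force: [0.7, 0.6, 0.4]
width: 0.603
```

```bash
python3 -c "
from h import *
to((.629,-.023,.2),(.629,-.023,.072))"
```

```text
t 0.35 p [0.1257 0.5604 0.1967] yang 1.106 zax [-0.001 -0.003 -1.   ] F [0.7 0.6 0.4] w 0.603
tool cm [-71.13 -29.6   -0.22] rows 17.05861560505645
tool cm [ 0.    0.04 12.8 ] rows 3.0695299820140756
```

Call:
send_rows(
  motion=[
    {"x": -3.9, "y": -1.6, "z": -0.1, "wx": 0, "wy": 0, "wz": 0},
    {"x": -3.9, "y": -1.6, "z": -0.1, "wx": 0, "wy": 0, "wz": 0},
    {"x": -3.9, "y": -1.6, "z": -0.1, "wx": 0, "wy": 0, "wz": 0},
    {"x": -3.9, "y": -1.6, "z": -0.1, "wx": 0, "wy": 0, "wz": 0},
    {"x": -3.9, "y": -1.6, "z": 0, "wx": 0, "wy": 0, "wz": 0},
    {"x": -3.9, "y": -1.6, "z": 0, "wx": 0, "wy": 0, "wz": 0},
    {"x": -3.9, "y": -1.6, "z": 0, "wx": 0, "wy": 0, "wz": 0},
    {"x": -3.9, "y": -1.6, "z": 0, "wx": 0, "wy": 0, "wz": 0},
    {"x": -3.9, "y": -1.6, "z": 0, "wx": 0, "wy": 0, "wz": 0},
    {"x": -3.9, "y": -1.6, "z": 0, "wx": 0, "wy": 0, "wz": 0},
  ],
)

```text
time_s: 1.18
ee_pos: [0.4024, 0.2504, 0.1987]
eef_rot: [-0.001, 0.204, 0.979, -0.003]
wrist_force: [0.8, 1.6, 0.6]
width: 0.002
```

```bash
python3 -c "
from h import *
to((.629,-.023,.2),(.629,-.023,.072))"
```

```text
t 1.18 p [0.4024 0.2504 0.1987] yang 1.16 zax [-0.003 -0.005 -1.   ] F [0.8 1.6 0.6] w 0.002
tool cm [-31.68 -16.03  -0.08] rows 7.5982373322310615
tool cm [-1.00e-02  7.00e-02  1.28e+01] rows 3.069497990500648
```

Call:
send_rows(
  motion=[
    {"x": -3.9, "y": -2.0, "z": 0, "wx": 0, "wy": 0, "wz": 0.8},
    {"x": -3.9, "y": -2.0, "z": 0, "wx": 0, "wy": 0, "wz": 0.8},
    {"x": -3.9, "y": -2.0, "z": 0, "wx": 0, "wy": 0, "wz": 0.8},
    {"x": -3.9, "y": -2.0, "z": 0, "wx": 0, "wy": 0, "wz": 0.8},
    {"x": -3.9, "y": -2.0, "z": 0, "wx": 0, "wy": 0, "wz": 0.8},
    {"x": -3.9, "y": -2.0, "z": 0, "wx": 0, "wy": 0, "wz": 0.8},
    {"x": -3.9, "y": -2.0, "z": 0, "wx": 0, "wy": 0, "wz": 0},
    {"x": -3.0, "y": -1.4, "z": 0, "wx": 0, "wy": 0, "wz": 0},
  ],
)

```text
time_s: 1.85
ee_pos: [0.5994, -0.0113, 0.1984]
eef_rot: [-0.001, 0.23, 0.973, -0.002]
wrist_force: [0.9, 0.5, 0.1]
width: -0.0
```

```bash
python3 -c "
from h import *
to((.629,-.023,.2),(.629,-.023,.072))"
```

```text
t 1.85 p [ 0.5994 -0.0113  0.1984] yang 1.106 zax [-0.003 -0.004 -1.   ] F [0.9 0.5 0.1] w -0.0
tool cm [-3.17  0.28 -0.16] rows 0.7608762473153021
tool cm [-1.00e-02  7.00e-02  1.28e+01] rows 3.0695015955998746
```

Call:
send_rows(
  motion=[
    {"x": -3.0, "y": 0.4, "z": 0, "wx": 0, "wy": 0, "wz": 0},
    {"x": -0.2, "y": 0, "z": 3, "wx": 0, "wy": 0, "wz": 0},
    {"x": 0, "y": 0, "z": 3, "wx": 0, "wy": 0, "wz": 0},
    {"x": 0, "y": 0, "z": 3, "wx": 0, "wy": 0, "wz": 0},
    {"x": 0, "y": 0, "z": 1, "wx": 0, "wy": 0, "wz": 0},
    {"x": 0, "y": 0, "z": 0, "wx": 0, "wy": 0, "wz": 0},
  ],
)

```text
time_s: 2.35
ee_pos: [0.6353, -0.0323, 0.0937]
eef_rot: [-0.0, 0.222, 0.975, -0.003]
wrist_force: [0.7, 0.4, 0.1]
width: -0.003
```

```bash
python3 -c "
from h import *
to((.629,-.023,.072),(.629-.022,-.023-.045,.072))
for n in('side','top'): cam(n,n+'1')
a=cv2.imread('pics/top1.png')[190:310,260:380]
b=cv2.imread('pics/side1.png')[165:305,200:340]
cv2.imwrite('pics/c1.png',np.hstack([cv2.resize(x,(400,400),interpolation=cv2.INTER_CUBIC) for x in(a,b)]))
"
```

```text
t 2.35 p [ 0.6353 -0.0323  0.0937] yang 1.122 zax [-0.002 -0.005 -1.   ] F [0.7 0.4 0.1] w -0.003
tool cm [0.97 0.58 2.16] rows 0.5184854456219994
tool cm [ 0.03 -5.01  0.03] rows 1.2011541655939033
```

View pics/c1.png

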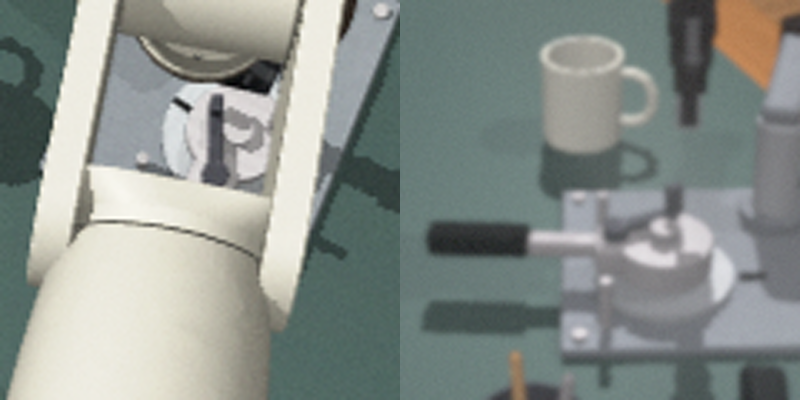

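Call:
send_rows(
  motion=[
    {"x": 1.1, "y": 0.7, "z": 0, "wx": 0, "wy": 0, "wz": 0},
    {"x": 0, "y": 0.3, "z": 1.2, "wx": 0, "wy": 0, "wz": 0},
    {"x": 0, "y": 0, "z": 1.0, "wx": 0, "wy": 0, "wz": 0},
    {"x": 0, "y": 0, "z": 0.2, "wx": 0, "wy": 0, "wz": 0},
  ],
)

```text
time_s: 2.78
ee_pos: [0.6328, -0.0169, 0.0774]
eef_rot: [0.006, 0.221, 0.975, -0.002]
wrist_force: [-0.1, -0.0, -0.1]
width: 0.003
```

```bash
python3 -c "
from h import *
to((.629,-.023,.072),(.629-.022,-.023-.045,.072))
"
```

```text
t 2.78 p [ 0.6328 -0.0169  0.0774] yang 1.125 zax [ 0.01  -0.007 -1.   ] F [-0.1 -0.  -0.1] w 0.003
tool cm [ 0.08 -0.72  0.54] rows 0.17186664907622626
tool cm [ 0.04 -5.01  0.01] rows 1.2011496027873811
```

Call:
send_rows(
  motion=[
    {"x": 0.1, "y": -0.6, "z": 0.4, "wx": 0, "wy": 0, "wz": 0},
    {"x": 0, "y": -0.6, "z": 0.1, "wx": 0, "wy": 0, "wz": 0},
    {"x": 0, "y": -0.5, "z": 0, "wx": 0, "wy": 0, "wz": 0},
    {"x": 0, "y": -0.5, "z": 0, "wx": 0, "wy": 0, "wz": 0},
    {"x": 0, "y": -0.5, "z": 0, "wx": 0, "wy": 0, "wz": 0},
    {"x": 0, "y": -0.5, "z": 0, "wx": 0, "wy": 0, "wz": 0},
    {"x": 0, "y": -0.5, "z": 0, "wx": 0, "wy": 0, "wz": 0},
  ],
)

```text
time_s: 3.37
ee_pos: [0.6147, -0.0533, 0.0726]
eef_rot: [0.006, 0.221, 0.975, -0.002]
wrist_force: [0.3, -0.2, -0.4]
width: 0.001
```

```bash
cat > look.py <<'E'
import sys
from h import *
n=sys.argv[1]
st()
for m in('side','top'): cam(m,m+n)
a=cv2.imread(f'pics/top{n}.png')[190:310,260:380]
b=cv2.imread(f'pics/side{n}.png')[185:295,210:320]
cv2.imwrite(f'pics/c{n}.png',np.hstack([cv2.resize(x,(400,400),interpolation=cv2.INTER_CUBIC) for x in(a,b)]))
E
python3 look.py 2
```

```text
t 3.37 p [ 0.6147 -0.0533  0.0726] yang 1.126 zax [ 0.011 -0.008 -1.   ] F [ 0.3 -0.2 -0.4] w 0.001
```

View pics/c2.png

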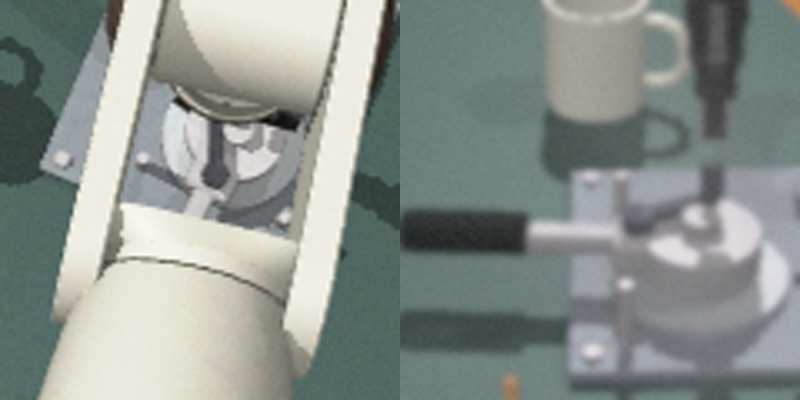

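```bash
python3 -c "
from h import *
c=dict(np.load('pics/side2.npz'))
s,R=st(); print(proj(c,s['ee_pos']))
for z in (.05,.07,.088): print(z,w(c,295.3,230.4,z))
for X in ((.614,-.0545,.088),(.6,-.05,.088)):print(proj(c,X))
print(c['depth'][205:240:3,297], c['intrinsics'])
for v in (212,218,232): print(v,w(c,296.5,v))
"
```

```text
t 3.47 p [ 0.6146 -0.0535  0.0726] yang 1.125 zax [ 0.011 -0.008 -1.   ] F [-0.3  0.3 -0.6] w 0.001
[294.95127949 235.14208567]
0.05 [ 0.64031138 -0.00391159  0.05      ]
0.07 [ 0.62622948 -0.03163444  0.07      ]
0.088 [ 0.61355577 -0.05658501  0.088     ]
[295.08022839 229.91348935]
[288.82385753 230.23999606]
[0.8959109  0.91324294 0.92875266 0.95352167 0.9559305  0.9607562
 0.9731596  1.167459   0.9865832  0.9868314  0.9915587  0.9956332 ] [[423.54563307   0.         278.9298974 ]
 [  0.         423.54563307 207.68001962]
 [  0.           0.           1.        ]]
212 [ 0.61097796 -0.06466585  0.1425349 ]
218 [ 0.61137128 -0.06488169  0.12682328]
232 [ 0.61585071 -0.05849757  0.08411834]
```

```bash
python3 -c "
from h import *
b=cv2.imread('pics/side2.png')[195:265,260:330]
cv2.imwrite('pics/d2.png',cv2.resize(b,(560,560),interpolation=cv2.INTER_CUBIC))"
```

```text
(no output)
```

View pics/d2.png

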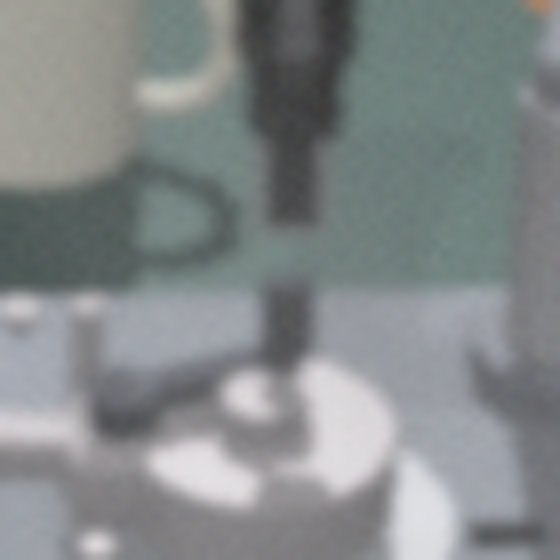

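```bash
python3 -c "
from h import *
c=dict(np.load('pics/side0.npz')); print(proj(c,(.1258,.5608,.1977)))
c1=dict(np.load('pics/side1.npz')); print(proj(c1,(.6353,-.0323,.0937)))
a=cv2.imread('pics/side0.png')[40:140,0:100]
b=cv2.imread('pics/side1.png')[150:250,250:350]
cv2.imwrite('pics/e.png',np.hstack([cv2.resize(x,(400,400),interpolation=cv2.INTER_CUBIC) for x in(a,b)]))
c2=dict(np.load('pics/side2.npz'))
for v in range(196,242,2): print(v,[w(c2,u,v).round(3).tolist() for u in(294,296,298)])
"
```

```text
[ 55.32906369 130.0094715 ]
[299.11469204 221.35503221]
196 [[0.599, -0.073, 0.19], [0.591, -0.099, 0.205], [0.595, -0.1, 0.204]]
198 [[0.592, -0.088, 0.194], [0.59, -0.1, 0.2], [0.592, -0.106, 0.203]]
200 [[0.584, -0.104, 0.199], [0.587, -0.107, 0.2], [0.592, -0.107, 0.199]]
202 [[0.584, -0.105, 0.195], [0.587, -0.108, 0.195], [0.592, -0.106, 0.194]]
204 [[0.591, -0.092, 0.182], [0.59, -0.102, 0.187], [0.593, -0.105, 0.188]]
206 [[0.589, -0.095, 0.178], [0.595, -0.094, 0.177], [0.597, -0.099, 0.179]]
208 [[0.592, -0.089, 0.17], [0.595, -0.093, 0.171], [0.6, -0.093, 0.17]]
210 [[0.598, -0.078, 0.158], [0.6, -0.083, 0.16], [0.606, -0.082, 0.158]]
212 [[0.605, -0.064, 0.144], [0.61, -0.064, 0.143], [0.614, -0.065, 0.142]]
214 [[0.606, -0.063, 0.138], [0.611, -0.063, 0.137], [0.613, -0.069, 0.139]]
216 [[0.607, -0.06, 0.131], [0.61, -0.064, 0.132], [0.615, -0.065, 0.131]]
218 [[0.605, -0.064, 0.128], [0.61, -0.064, 0.127], [0.615, -0.065, 0.126]]
220 [[0.606, -0.063, 0.122], [0.611, -0.063, 0.121], [0.615, -0.066, 0.121]]
222 [[0.607, -0.061, 0.115], [0.611, -0.063, 0.115], [0.614, -0.067, 0.117]]
224 [[0.684, 0.092, 0.003], [0.691, 0.093, 0.001], [0.696, 0.09, 0.001]]
226 [[0.682, 0.087, -0.0], [0.684, 0.079, 0.004], [0.69, 0.078, 0.003]]
228 [[0.677, 0.077, 0.001], [0.682, 0.074, 0.001], [0.687, 0.072, 0.001]]
230 [[0.611, -0.055, 0.089], [0.615, -0.057, 0.089], [0.621, -0.056, 0.087]]
232 [[0.609, -0.059, 0.086], [0.615, -0.058, 0.084], [0.62, -0.058, 0.083]]
234 [[0.609, -0.06, 0.081], [0.614, -0.06, 0.08], [0.621, -0.056, 0.076]]
236 [[0.61, -0.058, 0.074], [0.614, -0.061, 0.075], [0.621, -0.057, 0.071]]
238 [[0.61, -0.058, 0.069], [0.615, -0.058, 0.067], [0.621, -0.057, 0.065]]
240 [[0.61, -0.058, 0.063], [0.615, -0.058, 0.062], [0.625, -0.051, 0.054]]
```

View pics/e.png

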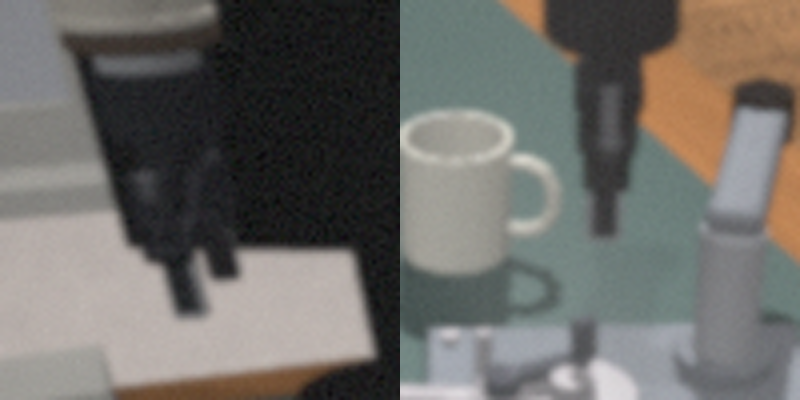

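Picture c2 shows the fingertip bottom at side pixel (297,223), which by depth is z≈0.113. The reported TCP z is 0.073, so the fingers are really about 40 mm higher than reported. They passed over the tab without touching it. I'll back off and come down beside the head, where there is clear space, and watch the force.

Call:
send_rows(
  motion=[
    {"x": 0, "y": 1.5, "z": -0.3, "wx": 0, "wy": 0, "wz": 0},
    {"x": 0, "y": 2.0, "z": 0, "wx": 0, "wy": 0, "wz": 0},
    {"x": 0, "y": 0.5, "z": 0, "wx": 0, "wy": 0, "wz": 0},
    {"x": 0, "y": 0, "z": 0.8, "wx": 0, "wy": 0, "wz": 0},
    {"x": 0, "y": 0, "z": 0.8, "wx": 0, "wy": 0, "wz": 0},
    {"x": 0, "y": 0, "z": 0.8, "wx": 0, "wy": 0, "wz": 0},
    {"x": 0, "y": 0, "z": 0.2, "wx": 0, "wy": 0, "wz": 0},
  ],
)

```text
time_s: 4.05
ee_pos: [0.6336, -0.015, 0.0481]
eef_rot: [0.007, 0.221, 0.975, -0.002]
wrist_force: [-0.4, -0.0, -0.1]
width: -0.002
```

```bash
python3 look.py 3; python3 -c "
from h import *
c2=dict(np.load('pics/side3.npz'));s,R=st();print(proj(c2,s['ee_pos']))
for v in range(206,246,2): print(v,[w(c2,u,v).round(3).tolist() for u in(296,298,300,302)])"
```

```text
t 4.05 p [ 0.6336 -0.015   0.0481] yang 1.125 zax [ 0.012 -0.008 -1.   ] F [-0.4 -0.  -0.1] w -0.002
t 4.15 p [ 0.6338 -0.0152  0.049 ] yang 1.124 zax [ 0.013 -0.008 -1.   ] F [ 1.   0.1 -1.1] w -0.001
[294.91111128 233.57962199]
206 [[0.613, -0.058, 0.154], [0.617, -0.059, 0.154], [0.62, -0.063, 0.155], [0.751, 0.175, 0.002]]
208 [[0.615, -0.054, 0.146], [0.619, -0.056, 0.147], [0.624, -0.057, 0.146], [0.745, 0.164, 0.002]]
210 [[0.619, -0.045, 0.136], [0.625, -0.045, 0.134], [0.627, -0.051, 0.137], [0.741, 0.155, 0.001]]
212 [[0.629, -0.028, 0.119], [0.633, -0.03, 0.119], [0.64, -0.026, 0.115], [0.735, 0.144, 0.002]]
214 [[0.631, -0.024, 0.11], [0.633, -0.029, 0.113], [0.641, -0.024, 0.108], [0.728, 0.13, 0.004]]
216 [[0.629, -0.028, 0.108], [0.633, -0.03, 0.108], [0.642, -0.024, 0.102], [0.724, 0.121, 0.003]]
218 [[0.629, -0.027, 0.102], [0.634, -0.029, 0.101], [0.714, 0.115, 0.002], [0.72, 0.113, 0.003]]
220 [[0.631, -0.024, 0.094], [0.635, -0.027, 0.095], [0.708, 0.101, 0.005], [0.713, 0.1, 0.004]]
222 [[0.633, -0.021, 0.086], [0.634, -0.029, 0.09], [0.706, 0.099, 0.0], [0.71, 0
[... 386 characters left out ...]
059, 0.001]]
232 [[0.614, -0.059, 0.085], [0.62, -0.059, 0.083], [0.676, 0.039, 0.011], [0.679, 0.033, 0.014]]
234 [[0.615, -0.059, 0.079], [0.619, -0.06, 0.078], [0.672, 0.03, 0.011], [0.676, 0.027, 0.011]]
236 [[0.614, -0.059, 0.074], [0.619, -0.06, 0.073], [0.666, 0.019, 0.013], [0.672, 0.018, 0.011]]
238 [[0.615, -0.058, 0.068], [0.618, -0.063, 0.069], [0.664, 0.014, 0.01], [0.668, 0.01, 0.011]]
240 [[0.614, -0.061, 0.063], [0.626, -0.048, 0.053], [0.63, -0.051, 0.053], [0.664, 0.003, 0.01]]
242 [[0.61, -0.069, 0.064], [0.622, -0.057, 0.053], [0.624, -0.062, 0.056], [0.629, -0.063, 0.055]]
244 [[0.606, -0.077, 0.065], [0.618, -0.063, 0.053], [0.622, -0.066, 0.053], [0.629, -0.064, 0.05]]
```

View pics/c3.png

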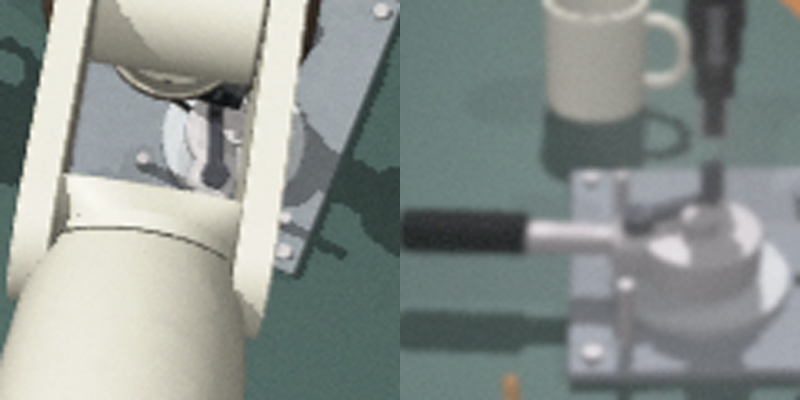

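Call:
send_rows(
  motion=[
    {"x": 0, "y": 0, "z": 0.8, "wx": 0, "wy": 0, "wz": 0},
    {"x": 0, "y": 0, "z": 0.7, "wx": 0, "wy": 0, "wz": 0},
    {"x": 0, "y": 0, "z": 0.3, "wx": 0, "wy": 0, "wz": 0},
    {"x": 0, "y": -0.7, "z": 0, "wx": 0, "wy": 0, "wz": 0},
    {"x": 0, "y": -0.7, "z": 0, "wx": 0, "wy": 0, "wz": 0},
    {"x": 0, "y": -0.5, "z": 0, "wx": 0, "wy": 0, "wz": 0},
  ],
)

```text
time_s: 4.65
ee_pos: [0.6252, -0.0342, 0.0292]
eef_rot: [0.007, 0.221, 0.975, -0.002]
wrist_force: [-0.1, -0.1, 0.4]
width: 0.002
```

Call:
send_rows(
  motion=[
    {"x": 0, "y": -0.3, "z": -0.4, "wx": 0, "wy": 0, "wz": 0},
    {"x": 0, "y": -0.5, "z": 0, "wx": 0, "wy": 0, "wz": 0},
    {"x": 0, "y": -0.5, "z": 0, "wx": 0, "wy": 0, "wz": 0},
    {"x": 0, "y": -0.5, "z": 0, "wx": 0, "wy": 0, "wz": 0},
    {"x": 0, "y": -0.5, "z": 0, "wx": 0, "wy": 0, "wz": 0},
  ],
)

```text
time_s: 5.07
ee_pos: [0.6166, -0.057, 0.0362]
eef_rot: [0.01, 0.222, 0.975, -0.001]
wrist_force: [2.9, 1.5, -1.3]
width: -0.002
```

```bash
python3 look.py 4
```

```text
t 5.07 p [ 0.6166 -0.057   0.0362] yang 1.123 zax [ 0.02  -0.006 -1.   ] F [ 2.9  1.5 -1.3] w -0.002
```

View pics/c4.png

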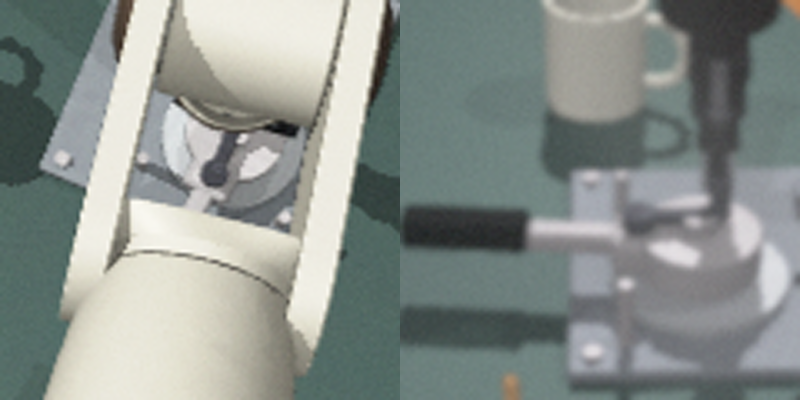

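Call:
send_rows(
  motion=[
    {"x": 0.1, "y": -0.5, "z": 0, "wx": 0, "wy": 0, "wz": 0},
    {"x": 0.15, "y": -0.5, "z": 0, "wx": 0, "wy": 0, "wz": 0},
    {"x": 0.15, "y": -0.5, "z": 0.1, "wx": 0, "wy": 0, "wz": 0},
    {"x": 0.2, "y": -0.5, "z": 0, "wx": 0, "wy": 0, "wz": 0},
    {"x": 0.2, "y": -0.5, "z": 0, "wx": 0, "wy": 0, "wz": 0},
  ],
)

```text
time_s: 5.58
ee_pos: [0.5981, -0.0776, 0.0357]
eef_rot: [0.011, 0.222, 0.975, -0.001]
wrist_force: [5.8, 5.5, -0.3]
width: 0.001
```

```bash
python3 look.py 5
```

```text
t 5.58 p [ 0.5981 -0.0776  0.0357] yang 1.123 zax [ 0.022 -0.007 -1.   ] F [ 5.8  5.5 -0.3] w 0.001
```

View pics/c5.png

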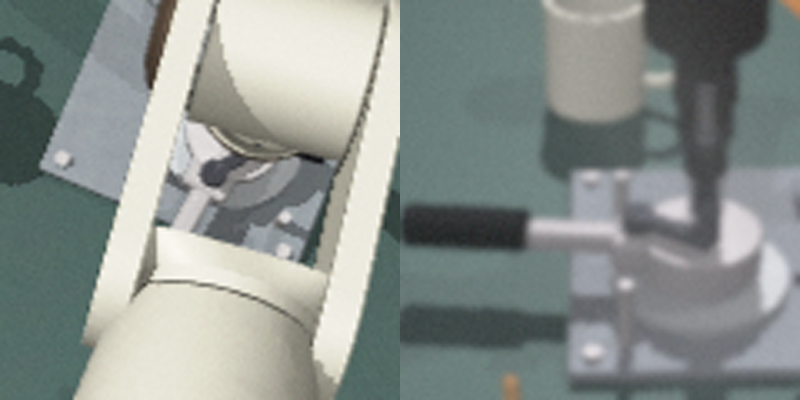

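Call:
send_rows(
  motion=[
    {"x": 0.1, "y": -0.4, "z": 0, "wx": 0, "wy": 0, "wz": 0},
    {"x": 0.1, "y": -0.4, "z": 0, "wx": 0, "wy": 0, "wz": 0},
  ],
)

```text
time_s: 5.85
ee_pos: [0.5954, -0.0793, 0.036]
eef_rot: [0.014, 0.222, 0.975, 0.004]
wrist_force: [30.1, 43.8, -10.0]
width: 0.003
```

```bash
python3 look.py 6
```

```text
t 5.85 p [ 0.5954 -0.0793  0.036 ] yang 1.123 zax [ 0.029  0.002 -1.   ] F [ 30.1  43.8 -10. ] w 0.003
```

View pics/c6.png

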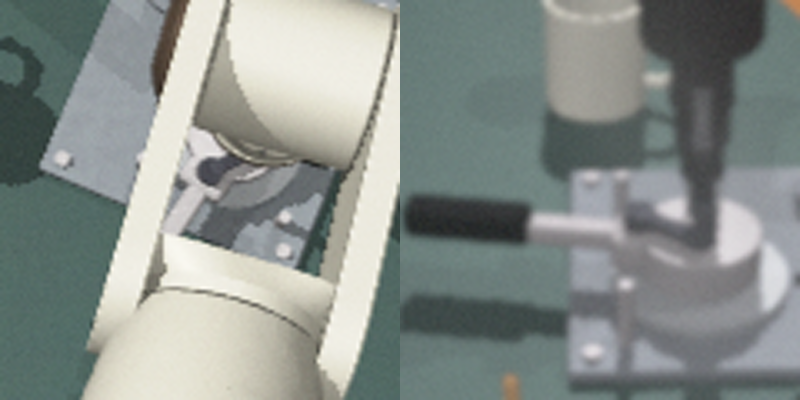

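Call:
send_rows(
  motion=[
    {"x": 0, "y": 1.0, "z": 0, "wx": 0, "wy": -1.5, "wz": 0},
    {"x": 0, "y": 1.0, "z": 0, "wx": 0, "wy": 0, "wz": 0},
    {"x": 0, "y": 0, "z": -2.5, "wx": 0, "wy": 0, "wz": 0},
    {"x": 1, "y": 0, "z": -3, "wx": 0, "wy": 0, "wz": 0},
    {"x": 3, "y": 2, "z": -3, "wx": 0, "wy": 0, "wz": 0},
    {"x": 4, "y": 2, "z": -1, "wx": 0, "wy": 0, "wz": 0},
    {"x": 4, "y": 2, "z": 0, "wx": 0, "wy": 0, "wz": 0},
    {"x": 4, "y": 2, "z": 0, "wx": 0, "wy": 0, "wz": 0},
    {"x": 4, "y": 2, "z": 0, "wx": 0, "wy": 0, "wz": 0},
    {"x": 2, "y": 1, "z": 0, "wx": 0, "wy": 0, "wz": 0},
  ],
)

```text
time_s: 6.78
ee_pos: [0.45, 0.1236, 0.1207]
eef_rot: [0.021, 0.225, 0.974, -0.0]
wrist_force: [0.7, -0.9, 0.7]
width: -0.003
```

```bash
python3 look.py 7
```

```text
t 6.78 p [0.45   0.1236 0.1207] yang 1.116 zax [ 0.041 -0.01  -0.999] F [ 0.7 -0.9  0.7] w -0.003
```

View pics/c7.png

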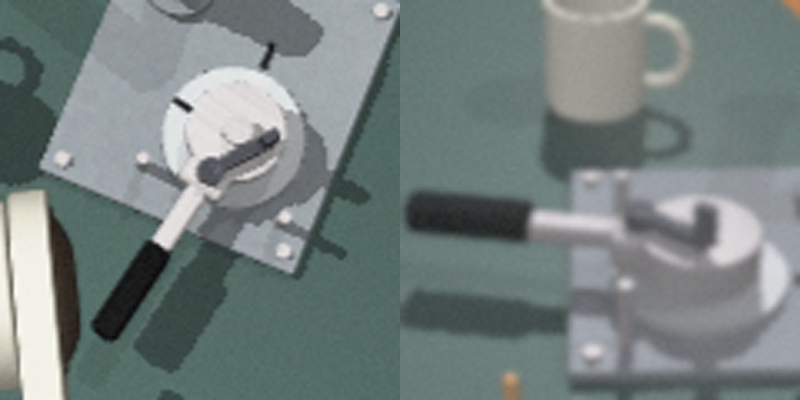

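```bash
cat > meas.py <<'E'
import sys
from h import *
n=sys.argv[1]
im=cv2.imread(f'pics/top{n}.png')[190:310,260:380]
cv2.imwrite(f'pics/m{n}.png',cv2.resize(im[10:110,20:120] if len(sys.argv)<3 else im[20:80,40:100],(600,600),interpolation=cv2.INTER_CUBIC))
E
python3 meas.py 7
python3 - <<'E'
from h import *
c=dict(np.load('pics/top7.npz'))
P=lambda u,v,z:w(c,260+u/3.333-.4,190+v/3.333-.4,z)
ax=np.array([.595,-.0735])
ge=P(107,332,.057);gs=P(157,247,.057);tip=P(270,136,.088);pv=P(209,171,.068)
d=ge-gs;print('handle',d[:2],np.arctan2(d[1],d[0]), np.arctan2(*(ge[:2]-ax)[::-1]),'q',-.376+np.pi-np.arctan2(*(ge[:2]-ax)[::-1]))
print(tip,pv,np.arctan2(*(tip-pv)[1::-1]))
print(ge,gs)
E
```

```text
handle [-0.0667837   0.03797187] 2.624596555085322 2.579651552050061 q 0.1859411015397323
[ 0.58656145 -0.09597245  0.088     ] [ 0.56097366 -0.05021255  0.068     ] -1.0609364018959313
[0.43491404 0.02729923 0.057     ] [ 0.50169773 -0.01067264  0.057     ]
```

View pics/m7.png

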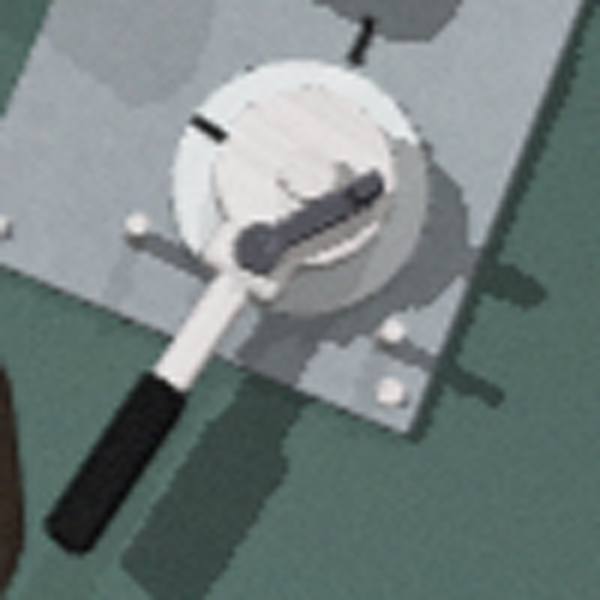

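```bash
python3 -c "
from h import *
to((.468,.0065,.10),(.468,.0065,0))"
```

```text
t 6.88 p [0.4504 0.1237 0.1209] yang 1.118 zax [ 0.042 -0.01  -0.999] F [ 1. -0.  0.] w 0.002
tool cm [-6.62 -9.79  2.28] rows 2.348234713461958
tool cm [ 0.42 -0.09  9.99] rows 2.395879225639865
```

Call:
send_rows(
  motion=[
    {"x": -1.5, "y": -2.5, "z": 0, "wx": 0.4, "wy": 2.4, "wz": 2},
    {"x": -2, "y": -2.5, "z": 0, "wx": 0, "wy": 0, "wz": 2},
    {"x": -2, "y": -2.5, "z": 0, "wx": 0, "wy": 0, "wz": 2},
    {"x": -1.4, "y": -2.2, "z": 0, "wx": 0, "wy": 0, "wz": 0},
    {"x": 0, "y": 0, "z": 0, "wx": 0, "wy": 0, "wz": 0},
  ],
  gripper=-0.1,
)

```text
time_s: 7.3
ee_pos: [0.463, 0.0007, 0.1215]
eef_rot: [-0.002, 0.274, 0.962, 0.0]
wrist_force: [-0.3, 0.2, -1.5]
width: 0.551
```

```bash
python3 -c "
from h import *
to((.468,.0065,.10),(.468,.0065,0))"
```

```text
t 7.3 p [0.463  0.0007 0.1215] yang 1.016 zax [-0.005  0.001 -1.   ] F [-0.3  0.2 -1.5] w 0.551
tool cm [-0.13  0.76  2.14] rows 0.5143756913568892
tool cm [-0.05  0.01 10.  ] rows 2.398052528523745
```

Call:
send_rows(
  motion=[
    {"x": -0.1, "y": 0.9, "z": 2, "wx": 0, "wy": 0, "wz": 0},
    {"x": 0, "y": 0, "z": 2, "wx": 0, "wy": 0, "wz": 0},
    {"x": 0, "y": 0, "z": 2, "wx": 0, "wy": 0, "wz": 0},
    {"x": 0, "y": 0, "z": 0.5, "wx": 0, "wy": 0, "wz": 0},
  ],
)

```text
time_s: 7.63
ee_pos: [0.4694, 0.0028, 0.0558]
eef_rot: [-0.002, 0.277, 0.961, -0.001]
wrist_force: [-0.5, -0.5, -1.1]
width: 0.547
```

```bash
python3 look.py 8
```

```text
t 7.63 p [0.4694 0.0028 0.0558] yang 1.01 zax [-0.005 -0.001 -1.   ] F [-0.5 -0.5 -1.1] w 0.547
```

View pics/side8.png

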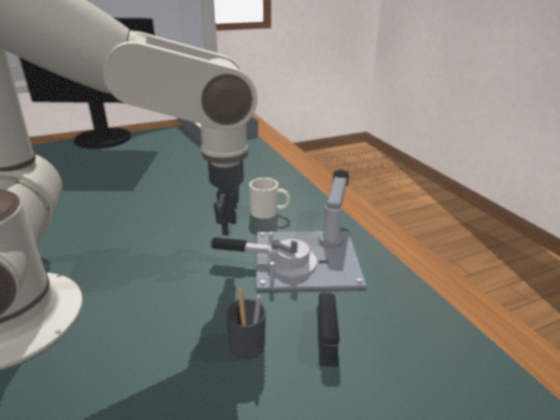

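```bash
python3 -c "
from h import *
b=cv2.imread('pics/side8.png')[170:270,190:290]
cv2.imwrite('pics/e8.png',cv2.resize(b,(600,600),interpolation=cv2.INTER_CUBIC))"
```

```text
(no output)
```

View pics/e8.png

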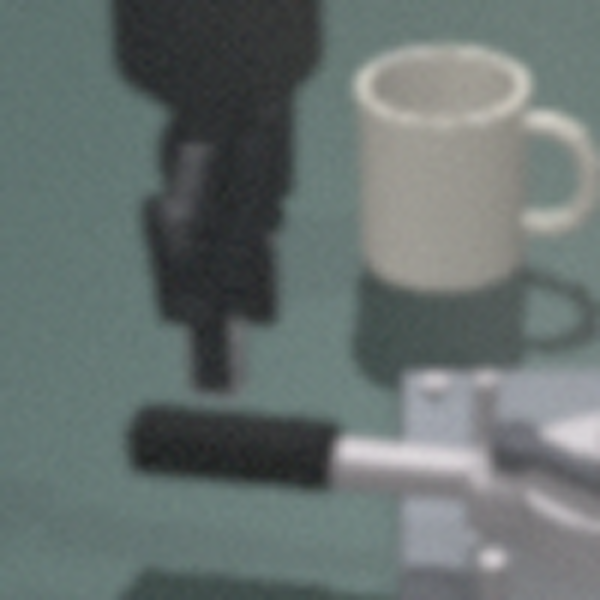

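Call:
send_rows(
  motion=[
    {"x": 0, "y": 0, "z": 2, "wx": 0, "wy": 0, "wz": 0},
    {"x": 0, "y": 0.1, "z": 2, "wx": 0, "wy": 0, "wz": 0},
    {"x": 0, "y": 0, "z": 1.5, "wx": 0, "wy": 0, "wz": 0},
    {"x": 0, "y": 0, "z": 0.5, "wx": 0, "wy": 0, "wz": 0},
  ],
)

```text
time_s: 8.07
ee_pos: [0.4742, 0.0027, 0.0021]
eef_rot: [0.002, 0.277, 0.961, -0.001]
wrist_force: [-0.1, 0.5, -0.1]
width: 0.55
```

```bash
python3 look.py 9;python3 -c "
from h import *
b=cv2.imread('pics/side9.png')[170:270,190:290]
cv2.imwrite('pics/e9.png',cv2.resize(b,(600,600),interpolation=cv2.INTER_CUBIC))"
```

```text
t 8.07 p [0.4742 0.0027 0.0021] yang 1.01 zax [ 0.004 -0.003 -1.   ] F [-0.1  0.5 -0.1] w 0.55
```

View pics/e9.png

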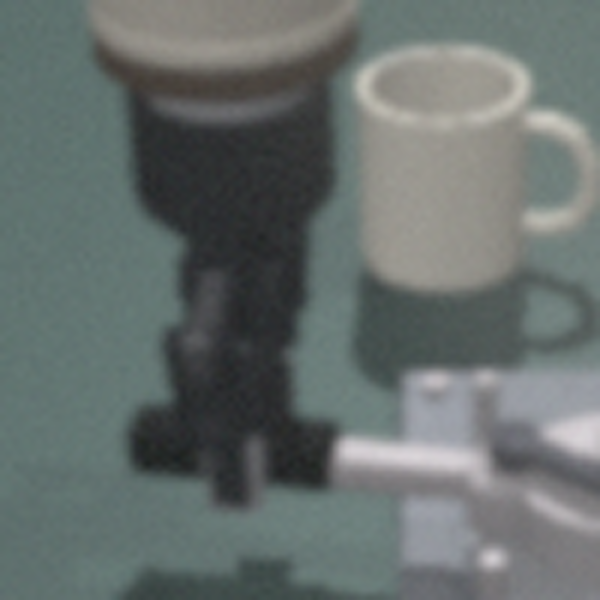

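Call:
send_rows(
  motion=[
    {"x": -0.05, "y": -1.25, "z": 0, "wx": 0, "wy": 0, "wz": -5},
    {"x": -0.05, "y": -1.25, "z": 0, "wx": 0, "wy": 0, "wz": -5},
    {"x": -0.05, "y": -1.25, "z": 0, "wx": 0, "wy": 0, "wz": -5},
    {"x": -0.05, "y": -1.25, "z": 0, "wx": 0, "wy": 0, "wz": -5},
    {"x": -0.05, "y": -1.25, "z": 0, "wx": 0, "wy": 0, "wz": -5},
    {"x": -0.05, "y": -1.25, "z": 0, "wx": 0, "wy": 0, "wz": -5},
    {"x": -0.05, "y": -1.25, "z": 0, "wx": 0, "wy": 0, "wz": -5},
    {"x": -0.05, "y": -1.25, "z": 0, "wx": 0, "wy": 0, "wz": -5},
  ],
)

```text
time_s: 8.83
ee_pos: [0.4587, -0.0953, 0.0157]
eef_rot: [0.008, -0.085, 0.996, -0.002]
wrist_force: [0.7, 1.5, -1.4]
width: 0.553
```

```bash
cat >> h.py <<'E'
def pol():
    s,R=st(); d=s['ee_pos'][:2]-[.595,-.0735]; a=np.arctan2(d[1],d[0])%(2*np.pi); y=np.arctan2(R[1,1],R[0,1])
    print('r',np.hypot(*d).round(4),'tcp q',(-.376+np.pi-a).round(3),'yaw err(deg, +:needs wz+)',np.degrees(y-(a-np.pi/2)).round(1))
E
python3 -c "
from h import *
pol()"; python3 look.py 10
```

```text
t 8.83 p [ 0.4587 -0.0953  0.0157] yang 1.741 zax [ 0.016 -0.004 -1.   ] F [ 0.7  1.5 -1.4] w 0.553
r 0.138 tcp q -0.535 yaw err(deg, +:needs wz+) 0.7
t 8.83 p [ 0.4587 -0.0953  0.0157] yang 1.741 zax [ 0.016 -0.004 -1.   ] F [ 0.7  1.5 -1.4] w 0.553
```

View pics/c10.png

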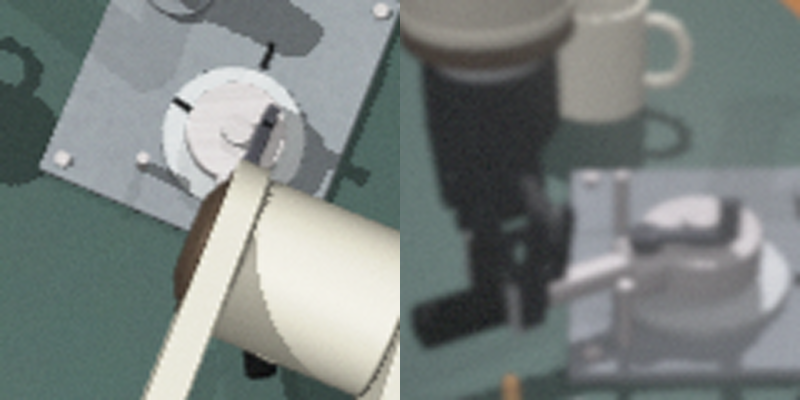

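Call:
send_rows(
  motion=[
    {"x": 0.2, "y": -0.8, "z": 0.6, "wx": 0, "wy": 0.8, "wz": -3},
    {"x": 0.1, "y": -1.0, "z": 0.6, "wx": 0, "wy": 0, "wz": -4},
    {"x": 0.1, "y": -0.9, "z": 0.4, "wx": 0, "wy": 0, "wz": -4},
  ],
)

```text
time_s: 9.18
ee_pos: [0.4632, -0.1225, 0.0037]
eef_rot: [0.003, -0.175, 0.985, -0.004]
wrist_force: [0.6, 0.0, 1.2]
width: 0.551
```

```bash
python3 -c "
from h import *
pol()"; python3 look.py 11
```

```text
t 9.18 p [ 0.4632 -0.1225  0.0037] yang 1.923 zax [ 0.007 -0.008 -1.   ] F [0.6 0.  1.2] w 0.551
r 0.1406 tcp q -0.732 yaw err(deg, +:needs wz+) -0.2
t 9.18 p [ 0.4632 -0.1225  0.0037] yang 1.923 zax [ 0.007 -0.008 -1.   ] F [0.6 0.  1.2] w 0.551
```

View pics/c11.png

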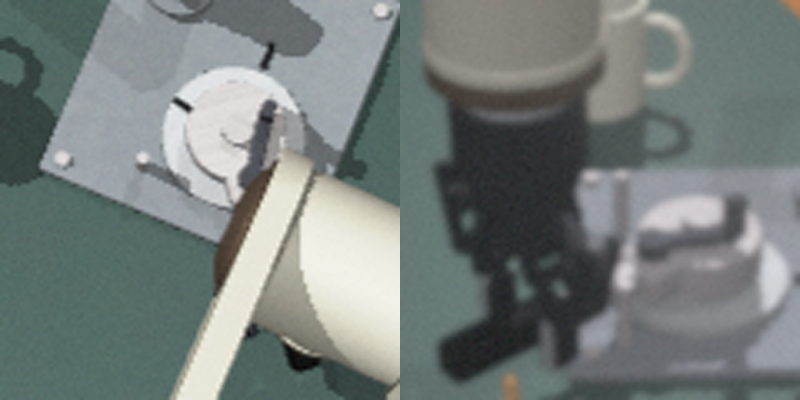

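Call:
send_rows(
  motion=[
    {"x": -0.05, "y": 1.25, "z": 0, "wx": 0, "wy": 0, "wz": 5},
    {"x": -0.05, "y": 1.25, "z": 0, "wx": 0, "wy": 0, "wz": 5},
    {"x": -0.05, "y": 1.25, "z": 0, "wx": 0, "wy": 0, "wz": 5},
    {"x": -0.05, "y": 1.25, "z": 0, "wx": 0, "wy": 0, "wz": 5},
    {"x": -0.05, "y": 1.25, "z": 0, "wx": 0, "wy": 0, "wz": 5},
    {"x": -0.05, "y": 1.25, "z": 0, "wx": 0, "wy": 0, "wz": 5},
    {"x": -0.05, "y": 1.25, "z": 0, "wx": 0, "wy": 0, "wz": 5},
  ],
)

```text
time_s: 9.87
ee_pos: [0.4606, -0.0322, 0.0075]
eef_rot: [0.005, 0.161, 0.987, -0.005]
wrist_force: [0.3, -4.8, -4.2]
width: 0.549
```

```bash
python3 -c "
from h import *
pol()"; python3 look.py 12
```

```text
t 9.87 p [ 0.4606 -0.0322  0.0075] yang 1.247 zax [ 0.009 -0.011 -1.   ] F [ 0.3 -4.8 -4.2] w 0.549
r 0.1406 tcp q -0.078 yaw err(deg, +:needs wz+) -1.5
t 9.87 p [ 0.4606 -0.0322  0.0075] yang 1.247 zax [ 0.009 -0.011 -1.   ] F [ 0.3 -4.8 -4.2] w 0.549
```

View pics/c12.png

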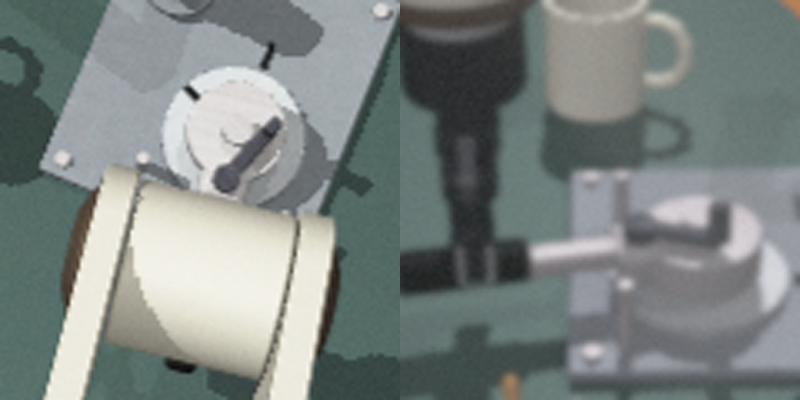

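Call:
send_rows(
  motion=[
    {"x": -0.05, "y": 1.25, "z": 0.1, "wx": 0, "wy": 0, "wz": 5},
    {"x": -0.05, "y": 1.25, "z": 0.2, "wx": 0, "wy": 0, "wz": 5},
    {"x": -0.05, "y": 1.25, "z": 0.1, "wx": 0, "wy": 0, "wz": 5},
    {"x": -0.05, "y": 1.25, "z": 0.1, "wx": 0, "wy": 0, "wz": 5},
    {"x": -0.05, "y": 1.25, "z": 0.1, "wx": 0, "wy": 0, "wz": 5},
    {"x": -0.05, "y": 1.25, "z": 0, "wx": 0, "wy": 0, "wz": 5},
    {"x": -0.05, "y": 1.25, "z": 0, "wx": 0, "wy": 0, "wz": 5},
  ],
)

```text
time_s: 10.55
ee_pos: [0.5101, 0.0379, 0.0049]
eef_rot: [0.007, 0.454, 0.891, -0.005]
wrist_force: [-2.4, -4.3, -3.6]
width: 0.551
```

```bash
python3 -c "
from h import *
pol()"; python3 look.py 13
```

```text
t 10.55 p [0.5101 0.0379 0.0049] yang 0.627 zax [ 0.008 -0.015 -1.   ] F [-2.4 -4.3 -3.6] w 0.551
r 0.1401 tcp q 0.544 yaw err(deg, +:needs wz+) -1.4
t 10.55 p [0.5101 0.0379 0.0049] yang 0.627 zax [ 0.008 -0.015 -1.   ] F [-2.4 -4.3 -3.6] w 0.551
```

View pics/c13.png

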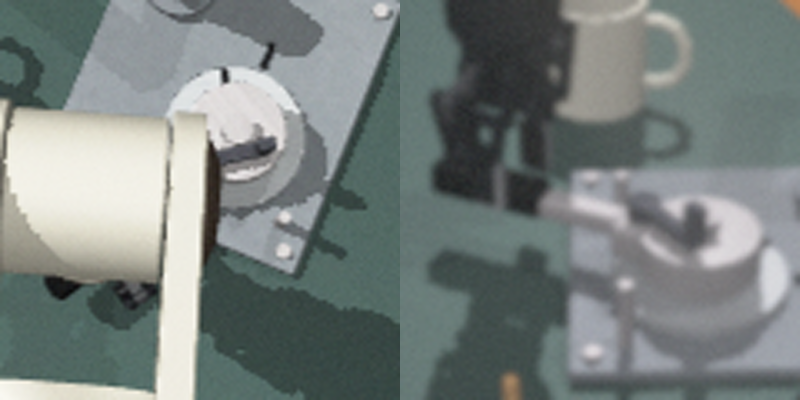

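```bash
cat > bolt.py <<'E'
import sys
from h import *
n=sys.argv[1];c=dict(np.load(f'pics/top{n}.npz'))
# plate mark & flange mark: dark pixels in ring r by world radius about axis
ax=np.array([.595,-.0735])
K=c['intrinsics'];R=c['R'];t=c['t']
g=c['pixels'].astype(float).mean(2)
vv,uu=np.mgrid[180:270,270:380]
def ring(z,r0,r1,th):
    r=np.stack([uu,vv,np.ones_like(uu)],-1)@np.linalg.inv(K).T@R; o=-R.T@t
    X=o+r*((z-o[2])/r[...,2])[...,None]
    d=X[...,:2]-ax; rr=np.hypot(d[...,0],d[...,1]);a=(np.arctan2(d[...,1],d[...,0])+.376+np.pi)%(2*np.pi)-np.pi
    m=(rr>r0)&(rr<r1)&(g[180:270,270:380]<th)
    return rr[m],a[m],g[180:270,270:380][m]
for z,r0,r1 in((.01,.062,.088),(.018,.042,.058)):
    rr,a,gg=ring(z,r0,r1,70)
    sel=(a>-1)&(a<1.9) 
    h,e=np.histogram(a[sel],np.arange(-1,1.95,.1)); print({round(float(x),2):int(y) for x,y in zip(e,h) if y})
    w8=(90-gg)
    for lo in e[:-1][h>=3]:
        s=abs(a-lo-.05)<.2; print(' near',lo.round(2),'wmean',(np.sum(a[s]*w8[s])/w8[s].sum()).round(3),s.sum())
E
for i in 0 7 12 13; do echo $i; python3 bolt.py $i; done
```

```text
0
{-0.1: 5, -0.0: 3}
 near -0.1 wmean -0.005 8
 near -0.0 wmean -0.005 8
{1.3: 3, 1.4: 3}
 near 1.3 wmean 1.393 6
 near 1.4 wmean 1.393 6
7
{-0.1: 5, -0.0: 7}
 near -0.1 wmean 0.001 12
 near -0.0 wmean 0.001 12
{1.3: 3, 1.4: 3}
 near 1.3 wmean 1.393 6
 near 1.4 wmean 1.393 6
12
{-0.1: 6, -0.0: 6}
 near -0.1 wmean -0.002 12
 near -0.0 wmean -0.002 12
{1.1: 6}
 near 1.1 wmean 1.145 6
13
{-0.1: 6, -0.0: 6}
 near -0.1 wmean -0.001 12
 near -0.0 wmean -0.001 12
{0.5: 4}
 near 0.5 wmean 0.537 4
```

Call:
send_rows(
  motion=[
    {"x": -0.05, "y": -1.25, "z": 0, "wx": 0, "wy": 0, "wz": -5},
    {"x": -0.05, "y": -1.25, "z": 0, "wx": 0, "wy": 0, "wz": -5},
    {"x": -0.05, "y": -1.25, "z": 0.1, "wx": 0, "wy": 0, "wz": -5},
    {"x": -0.05, "y": -1.25, "z": 0.1, "wx": 0, "wy": 0, "wz": -5},
    {"x": -0.05, "y": -1.25, "z": 0.1, "wx": 0, "wy": 0, "wz": -5},
    {"x": -0.05, "y": -1.25, "z": 0.1, "wx": 0, "wy": 0, "wz": -5},
    {"x": -0.05, "y": -1.25, "z": 0.1, "wx": 0, "wy": 0, "wz": -5},
  ],
)

```text
time_s: 11.23
ee_pos: [0.4593, -0.0348, 0.0034]
eef_rot: [0.009, 0.135, 0.991, -0.006]
wrist_force: [2.7, 2.2, 1.1]
width: 0.547
```

```bash
python3 -c "
from h import *
pol()"
```

```text
t 11.23 p [ 0.4593 -0.0348  0.0034] yang 1.301 zax [ 0.016 -0.014 -1.   ] F [2.7 2.2 1.1] w 0.547
r 0.1411 tcp q -0.098 yaw err(deg, +:needs wz+) 0.4
```

Call:
send_rows(
  motion=[
    {"x": -0.05, "y": -1.25, "z": 0.1, "wx": 0, "wy": 0.6, "wz": -5},
    {"x": -0.05, "y": -1.25, "z": 0.1, "wx": 0, "wy": 0, "wz": -5},
    {"x": -0.05, "y": -1.25, "z": 0.1, "wx": 0, "wy": 0, "wz": -5},
    {"x": -0.05, "y": -1.25, "z": 0.1, "wx": 0, "wy": 0, "wz": -5},
    {"x": -0.05, "y": -1.25, "z": 0.1, "wx": 0, "wy": 0, "wz": -5},
    {"x": 0, "y": -0.8, "z": 0.1, "wx": 0, "wy": 0, "wz": -3},
  ],
)

```text
time_s: 11.73
ee_pos: [0.4558, -0.1103, 0.0013]
eef_rot: [0.005, -0.137, 0.991, -0.006]
wrist_force: [0.2, 0.5, 0.0]
width: 0.551
```

```bash
python3 -c "
from h import *
pol()"; python3 look.py 14; python3 bolt.py 14
```

```text
t 11.73 p [ 0.4558 -0.1103  0.0013] yang 1.845 zax [ 0.012 -0.011 -1.   ] F [0.2 0.5 0. ] w 0.551
r 0.144 tcp q -0.634 yaw err(deg, +:needs wz+) 0.9
t 11.73 p [ 0.4558 -0.1103  0.0013] yang 1.845 zax [ 0.012 -0.011 -1.   ] F [0.2 0.5 0. ] w 0.551
{-0.1: 6, -0.0: 6}
 near -0.1 wmean -0.002 12
 near -0.0 wmean -0.002 12
{0.5: 4}
 near 0.5 wmean 0.537 4
```

View pics/c14.png

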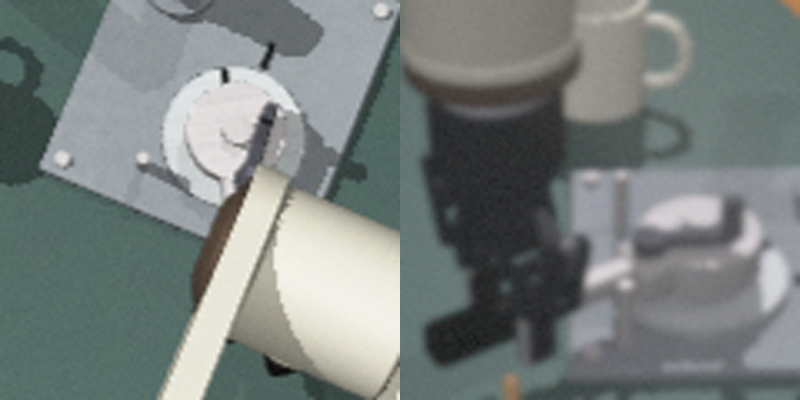

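Call:
send_rows(
  motion=[
    {"x": -0.05, "y": 1.25, "z": 0, "wx": 0, "wy": 0, "wz": 5},
    {"x": -0.05, "y": 1.25, "z": 0, "wx": 0, "wy": 0, "wz": 5},
    {"x": -0.05, "y": 1.25, "z": 0, "wx": 0, "wy": 0, "wz": 5},
    {"x": -0.05, "y": 1.25, "z": 0, "wx": 0, "wy": 0, "wz": 5},
    {"x": -0.05, "y": 1.25, "z": 0, "wx": 0, "wy": 0, "wz": 5},
    {"x": -0.05, "y": 1.25, "z": 0, "wx": 0, "wy": 0, "wz": 5},
  ],
)

```text
time_s: 12.33
ee_pos: [0.4532, -0.0349, 0.0016]
eef_rot: [0.008, 0.139, 0.99, -0.005]
wrist_force: [2.8, -3.9, -1.7]
width: 0.551
```

```bash
python3 -c "
from h import *
pol()"; python3 look.py 15; python3 bolt.py 15
```

```text
t 12.33 p [ 0.4532 -0.0349  0.0016] yang 1.292 zax [ 0.014 -0.013 -1.   ] F [ 2.8 -3.9 -1.7] w 0.551
r 0.1469 tcp q -0.111 yaw err(deg, +:needs wz+) -0.8
t 12.33 p [ 0.4532 -0.0349  0.0016] yang 1.292 zax [ 0.014 -0.013 -1.   ] F [ 2.8 -3.9 -1.7] w 0.551
{-0.1: 6, -0.0: 6}
 near -0.1 wmean -0.001 12
 near -0.0 wmean -0.001 12
{0.4: 4}
 near 0.4 wmean 0.484 4
```

Call:
send_rows(
  motion=[
    {"x": 0, "y": 1.25, "z": 0, "wx": 0, "wy": 0, "wz": 5},
    {"x": 0, "y": 1.25, "z": 0, "wx": 0, "wy": 0, "wz": 5},
    {"x": -0.05, "y": 1.25, "z": 0, "wx": 0, "wy": 0, "wz": 5},
    {"x": -0.02, "y": 0.6, "z": 0, "wx": 0, "wy": 0, "wz": 2},
    {"x": 0, "y": 0, "z": 0, "wx": 0, "wy": 0, "wz": 0},
  ],
)

```text
time_s: 12.85
ee_pos: [0.4688, 0.0043, 0.0019]
eef_rot: [0.009, 0.278, 0.961, -0.005]
wrist_force: [0.4, -1.7, 0.6]
width: 0.549
```

```bash
python3 -c "
from h import *
pol()"; python3 look.py 16; python3 bolt.py 16; python3 meas.py 16 z
```

```text
t 12.85 p [0.4688 0.0043 0.0019] yang 1.007 zax [ 0.014 -0.015 -1.   ] F [ 0.4 -1.7  0.6] w 0.549
r 0.1482 tcp q 0.176 yaw err(deg, +:needs wz+) -0.7
t 12.85 p [0.4688 0.0043 0.0019] yang 1.007 zax [ 0.014 -0.015 -1.   ] F [ 0.4 -1.7  0.6] w 0.549
{-0.1: 6, -0.0: 6}
 near -0.1 wmean -0.001 12
 near -0.0 wmean -0.001 12
{0.2: 4}
 near 0.2 wmean 0.216 4
```

View pics/m16.png

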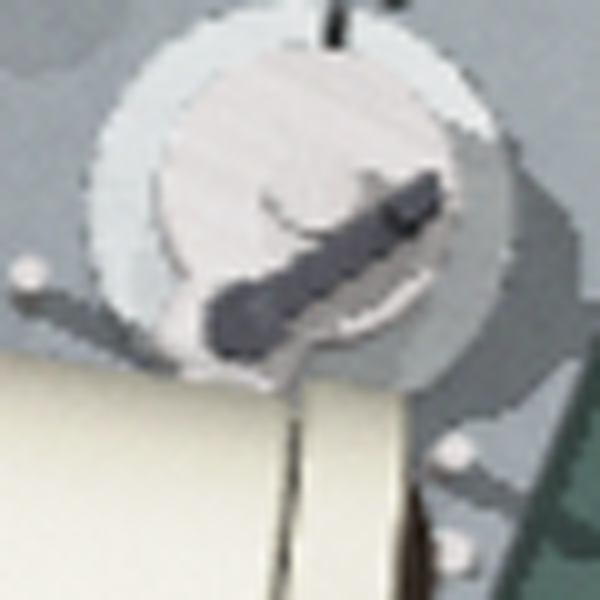

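Call:
send_rows(
  motion=[
    {"x": 0, "y": 1.2, "z": 0, "wx": 0, "wy": 0, "wz": 4.5},
    {"x": -0.02, "y": 0.8, "z": 0, "wx": 0, "wy": 0, "wz": 3},
    {"x": 0, "y": 0.2, "z": 0, "wx": 0, "wy": 0, "wz": 0.8},
    {"x": 0, "y": 0, "z": 0, "wx": 0, "wy": 0, "wz": 0},
  ],
)

```text
time_s: 13.28
ee_pos: [0.4795, 0.0192, 0.0018]
eef_rot: [0.008, 0.343, 0.939, -0.006]
wrist_force: [-2.5, -1.9, 2.2]
width: 0.55
```

```bash
python3 -c "
from h import *
pol()"; python3 look.py 17; python3 bolt.py 17
python3 - <<'E'
import cv2
im=cv2.imread('pics/top17.png')[195:245,310:360]
cv2.imwrite('pics/z17.png',cv2.resize(im,(600,600),interpolation=cv2.INTER_CUBIC))
E
```

```text
t 13.28 p [0.4795 0.0192 0.0018] yang 0.87 zax [ 0.011 -0.016 -1.   ] F [-2.5 -1.9  2.2] w 0.55
r 0.1481 tcp q 0.301 yaw err(deg, +:needs wz+) -1.4
t 13.28 p [0.4795 0.0192 0.0018] yang 0.87 zax [ 0.011 -0.016 -1.   ] F [-2.5 -1.9  2.2] w 0.55
{-0.1: 5, -0.0: 6}
 near -0.1 wmean -0.0 11
 near -0.0 wmean -0.0 11
{-0.0: 3, 0.1: 1}
 near -0.0 wmean 0.092 4
```

View pics/z17.png

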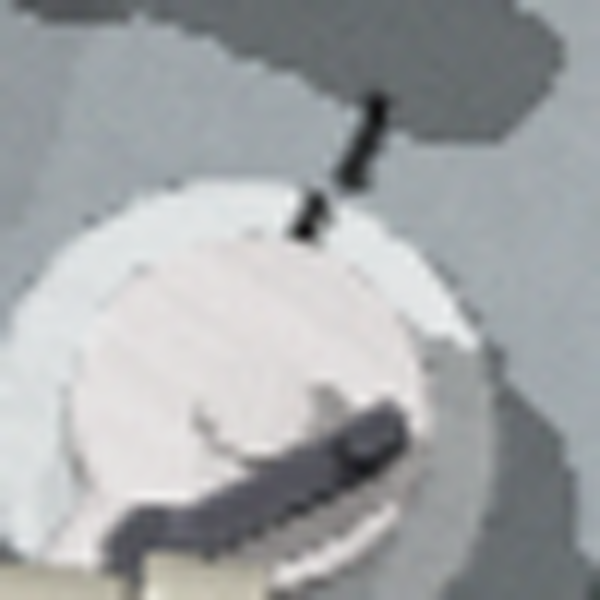

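```bash
cat > bolt2.py <<'E'
import sys
from h import *
ax=np.array([.595,-.0735]);th=-.376
def run(n,ax=ax):
    c=dict(np.load(f'pics/top{n}.npz')); g=c['pixels'].astype(np.float32).mean(2)
    out=[]
    for z,rs in((.01,np.arange(.066,.083,.001)),(.018,np.arange(.0465,.055,.0005))):
        al=np.arange(-.3,.75,.005) if z>.015 else np.arange(-.2,.2,.005)
        A,Rr=np.meshgrid(al,rs)
        X=np.stack([ax[0]+Rr*np.cos(A+th),ax[1]+Rr*np.sin(A+th),np.full_like(A,z)],-1)
        p=(X@c['R'].T+c['t'])@c['intrinsics'].T; p=p[...,:2]/p[...,2:]
        s=cv2.remap(g,p[...,0].astype(np.float32),p[...,1].astype(np.float32),cv2.INTER_CUBIC).mean(0)
        bg=np.percentile(s,60); d=bg-s; k=d.argmax(); 
        w=np.clip(d-.3*d[k],0,None)*(abs(al-al[k])<.12); out.append((al*w).sum()/w.sum())
    return np.round(out+[out[1]-out[0]],4)
for n in sys.argv[1:]:
    print(n,run(n), 'axis +1mm y',run(n,ax+[.0004,.0009])[2])
E
python3 bolt2.py 13 14 15 16 17
```

```text
13 [-0.0052  0.5354  0.5406] axis +1mm y 0.5371
14 [-0.0053  0.5357  0.541 ] axis +1mm y 0.5375
15 [-0.0053  0.4813  0.4866] axis +1mm y 0.4832
16 [-0.0054  0.2137  0.2191] axis +1mm y 0.2137
17 [-0.0056  0.0941  0.0997] axis +1mm y 0.0936
```

Call:
send_rows(
  motion=[
    {"x": 0, "y": 0.8, "z": 0, "wx": 0, "wy": 0, "wz": 3},
    {"x": 0, "y": 0.4, "z": 0, "wx": 0, "wy": 0, "wz": 1.5},
    {"x": 0, "y": 0, "z": 0, "wx": 0, "wy": 0, "wz": 0},
  ],
)

```text
time_s: 13.63
ee_pos: [0.4862, 0.0269, 0.0017]
eef_rot: [0.008, 0.379, 0.925, -0.006]
wrist_force: [-1.4, -1.1, 0.6]
width: 0.551
```

```bash
python3 -c "
from h import *
pol()"; python3 look.py 18; python3 bolt2.py 18
```

```text
t 13.63 p [0.4862 0.0269 0.0017] yang 0.794 zax [ 0.01  -0.016 -1.   ] F [-1.4 -1.1  0.6] w 0.551
r 0.148 tcp q 0.369 yaw err(deg, +:needs wz+) -1.8
t 13.63 p [0.4862 0.0269 0.0017] yang 0.794 zax [ 0.01  -0.016 -1.   ] F [-1.4 -1.1  0.6] w 0.551
18 [-0.0056  0.0219  0.0275] axis +1mm y 0.0216
```

Call:
send_rows(
  motion=[
    {"x": 0, "y": 0.4, "z": 0, "wx": 0, "wy": 0, "wz": 1.4},
    {"x": 0, "y": 0, "z": 0, "wx": 0, "wy": 0, "wz": 0},
  ],
)

```text
time_s: 13.9
ee_pos: [0.4883, 0.0289, 0.0017]
eef_rot: [0.008, 0.388, 0.922, -0.006]
wrist_force: [-1.0, -0.2, 1.3]
width: 0.549
```

```bash
python3 -c "
from h import *
pol()"; python3 look.py 19; python3 bolt2.py 19
```

```text
t 13.9 p [0.4883 0.0289 0.0017] yang 0.774 zax [ 0.01  -0.017 -1.   ] F [-1.  -0.2  1.3] w 0.549
r 0.1479 tcp q 0.389 yaw err(deg, +:needs wz+) -1.9
t 13.9 p [0.4883 0.0289 0.0017] yang 0.774 zax [ 0.01  -0.017 -1.   ] F [-1.  -0.2  1.3] w 0.549
19 [-0.006  -0.0011  0.0049] axis +1mm y -0.0011
```

Call:
send_rows(
  motion=[
    {"x": 0, "y": -0.8, "z": 0, "wx": 0, "wy": 0, "wz": 0},
    {"x": 0, "y": -0.1, "z": -0.5, "wx": 0, "wy": 0, "wz": 0},
    {"x": 0, "y": 0, "z": -2, "wx": 0, "wy": 0, "wz": 0},
    {"x": 0, "y": 0, "z": -3, "wx": 0, "wy": 0, "wz": 0},
    {"x": 0, "y": 0, "z": -3.5, "wx": 0, "wy": 0, "wz": 0},
    {"x": 0, "y": 0, "z": -3.5, "wx": 0, "wy": 0, "wz": 0},
    {"x": 0, "y": 0, "z": -2.5, "wx": 0, "wy": 0, "wz": 0},
  ],
)

```text
time_s: 14.58
ee_pos: [0.4749, 0.0232, 0.1538]
eef_rot: [0.004, 0.385, 0.923, -0.007]
wrist_force: [0.8, -0.9, -0.8]
width: 0.548
```

Call:
send_rows(
  motion=[
    {"x": 2, "y": 2, "z": -2, "wx": 0, "wy": 0, "wz": 0},
    {"x": 2, "y": 3, "z": 0, "wx": 0, "wy": 0, "wz": 0},
    {"x": 2, "y": 3, "z": 0, "wx": 0, "wy": 0, "wz": 0},
    {"x": 2, "y": 3, "z": 0, "wx": 0, "wy": 0, "wz": 0},
    {"x": 2, "y": 3, "z": 0, "wx": 0, "wy": 0, "wz": 0},
    {"x": 2, "y": 0, "z": 0, "wx": 0, "wy": 0, "wz": 0},
    {"x": 2, "y": 0, "z": 0, "wx": 0, "wy": 0, "wz": 0},
    {"x": 0, "y": 0, "z": 0, "wx": 0, "wy": 0, "wz": 0},
  ],
)

```text
time_s: 15.25
ee_pos: [0.478, 0.2276, 0.1839]
eef_rot: [0.011, 0.386, 0.923, -0.002]
wrist_force: [-0.6, 0.8, -0.0]
width: 0.553
```

```bash
python3 look.py 20; python3 bolt2.py 20; python3 meas.py 20
```

```text
t 15.25 p [0.478  0.2276 0.1839] yang 0.779 zax [ 0.019 -0.013 -1.   ] F [-0.6  0.8 -0. ] w 0.553
20 [-0.0057 -0.0022  0.0034] axis +1mm y -0.0025
```

View pics/top20.png

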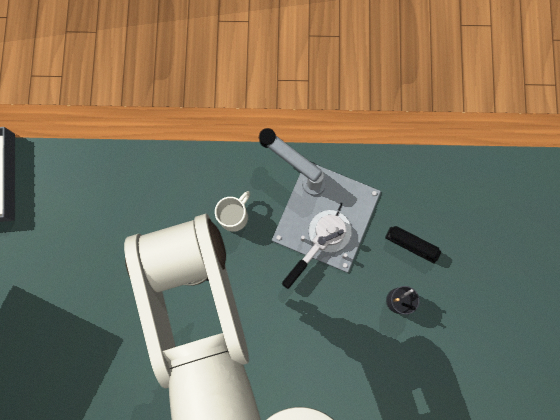

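View pics/m20.png

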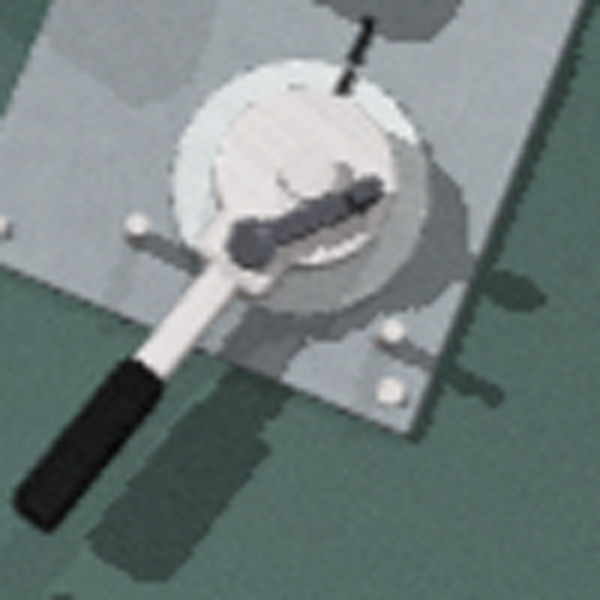

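View pics/side20.png

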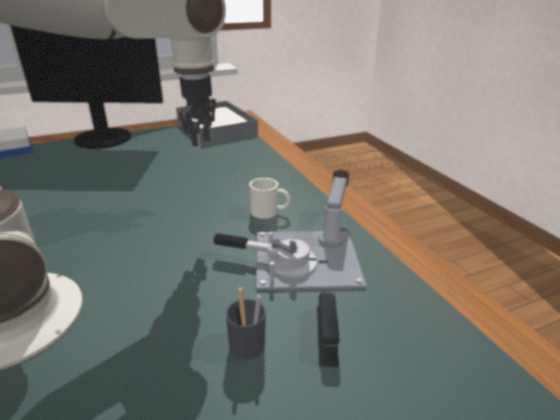

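Run:
```python
from h import *
ax=np.array([.595,-.0735])
for n,g,t,p in((7,(76,538),(362,187),(258,248)),(20,(42,517),(366,189),(248,245))):
    c=dict(np.load(f'pics/top{n}.npz'))
    P=lambda u,v,z:w(c,280+u/6-.4,200+v/6-.4,z)
    ge=P(*g,.057)[:2];ti=P(*t,.088)[:2]
    a=np.arctan2(*(ge-ax)[::-1]); pv=ax+.04*np.array([np.cos(a),np.sin(a)])
    l=np.arctan2(*(ti-pv)[::-1]); print(n,'q',2.7656-a,'sel',(a-np.pi)-l, np.hypot(*(ti-pv)))
```

```text
7 q 0.1790516973967753 sel 0.4843371342922935 0.048505043698617516
20 q 0.26995811885281906 sel 0.48869324100251577 0.051341997691956194
```

The lever sits at about +0.49 and the limit is 0.5. The marks line up, nothing else has moved and the gripper is clear, so I'm handing in.

```bash
python3 -c "
from h import *
print(manip.hand_in()); st()"
```

```text
the job is handed in; nothing more can be done
None
the job is handed in; nothing more can be done
```

The job is done and handed in at about 15 s. I flipped the lever to tighten first, then turned the bolt clockwise in two strokes from about -1.39 rad until the marks lined up.

**Last checks, with the gripper clear:**
- **Marks:** they are within about 0.005 rad of each other in the top camera.
- **Lever:** it measures about +0.49 rad, which is the 0.5 tighten stop within measuring error.
- **Other objects:** the pen pot, mug and stapler look unmoved in both views.

**What disagreed or went less smoothly:**
- **Height reading:** the reported tool height was about 40 mm lower than where the cameras showed the fingertips. Because of that, my first pass at the lever went over the tab without touching it. After that I worked from the camera height.
- **Force peak:** pushing the lever onto its stop raised the wrist force to about 54 N, below the 120 N limit, and swung the handle clockwise by about 0.1 rad. The side picture showed only the fingers on the lever, and the bolt did not move. I had no separate reading for the gripper body's 40 N limit.

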